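# Clean a clamping jig and clamp the right spacer

### The arm

A 6-joint arm with a two-finger parallel gripper is mounted at the origin on the work surface. World frame = base frame: x ahead of the robot, y to its left, z up, the work surface at z = 0. Lengths are in m, angles in degrees, forces in N, time in s.
With the tool pointing down it reaches from about 0.25 to 0.725 m from the base axis. Payload 9.7 kg.
Tool frame: the origin (TCP) lies at the very end of the fingers, on their centre line; the grasp point (between the pads) lies 19 mm behind it (bot.grip_point_offset is the distance from the TCP to the grasp point, in m); y points along the fingers, x is the direction in which the jaws open and shut, and the axes are right-handed (so a half turn about y gives the same grasp; the last joint's range is limited). The gripper opens to 85 mm and grips with 20 to 120 N. Pads are 22 mm wide; open, the fingers measure 114 mm over their backs; the gripper's body (76 mm by 85 mm) begins 54 mm behind the grasp point. The pads swing forward as they close: fully open they stand 13 mm farther back than shut.
Start: joints at [-71.906, 4.979, 10.078, 95.1, 0, 90], TCP at [0.171, -0.523, 0.231] pointing down, gripper open.
Joint ranges: [-179.16, 179.16], [-48.56, 103.87], [-65.8, 70.77], [-126.05, 130.52], [-82.76, 87.17], [-180, 180]. Speed limits (degrees/s): [127.2, 127.2, 147.25, 180, 180, 180].

### API

Orientations are given as [roll, pitch, yaw] about the fixed x, y, z axes, in that order (R = Rz(yaw) Ry(pitch) Rx(roll)).
In Python, from workcell import bot gives the robot as it stands.
- The arm moves only by the shell command python3 -m inch 'ROWS' [FORCE]. ROWS is JSON, a list of rows, each a list of 3 entries, a list of its own where there are three numbers: the shift along the tool's x, y, z in mm, then the turn, a rotation vector about the tool's x, y, z in rad, then the finger opening in mm, from 0 to 85.4. In form: [[[x, y, z], [ax, ay, az], grip], ...]. A call has 1 to 20 rows; each row is the pose to reach, as a shift and turn from the pose measured when the call began, along the tool's axes at that moment; what a row does not reach only later rows make up. A row lasts 1/10 s, in which the tool goes at most 50 mm and 8.59 degrees, less where a joint would pass 70% of its speed; a pose out of reach is approached as far as the arm can. A call with a gripper value outside its range is refused whole. The fingers move at their own pace and stop on an object; FORCE is the grip in N (left out, the last holds). Time passes only in rows, so rows that repeat a pose let the fingers close. It gives the time, the measured TCP pose, the force and the opening at its end, in the units of the state.
- bot.get_obs(): the state, without advancing time (a new reading comes with each control period).
- bot.camera(name): name is "side" or "top"; returns a dict with "frame" (480x640x3 uint8, red, green, blue), "mtx" (3x3 intrinsics, pixels), "origin" and "orientation" of the camera in the world. Camera axes: x right, y down, z forward; pixel columns grow to the right and rows downward; lengths in m; the calibration is good to about 2 mm. A picture is of the moment at which its call begins. There is no depth.
- bot.job_done(): hands the job in, once; it reports no verdict.
Trained networks look in a picture, given as the dict that the camera call returned (one of the last four; its "shot" number tells which), for a name from the list of things; names that differ only in an ending like _2 or _b are one class to them, and where a whole thing is asked for, a point or a joint stands for the part that bears it (a point fixed in the world has none). Each returns a list of dicts, best first, with "confidence" (0 to 1); they miss things now and then, are a little off and sometimes report something else, mostly with a low value. They report only what shows in the picture. A call takes as long as a camera call.
- bot.search_frame(picture, name): "box" ([left, top, right, bottom] in pixels, round what is visible of it).
- bot.cut_out(picture, name): "region" (480x640 bool, what is visible of it) and "box" ([left, top, right, bottom] in pixels, round what is visible of it).
The state is a dict: "time": time; "q": joint angles; "qd": joint speeds; "joint_efforts": joint torques, N m; "ee_pos": TCP position; "tcp_rot": TCP orientation; "wrist_force": force on the tool from outside, world axes, zero at the start; "torque": the same for the moment, N m; "opening": finger opening in m.
Only numpy, scipy, OpenCV 4.12 (cv2) and the standard library are available. Lean on these libraries where they do the work, as an engineer would, in place of code of your own. Each camera call takes 0.05 s, during which the arm holds its last target. There are 200 camera calls.

### The job

With the yellow scraper block, sweep the four loose wood chips off the bed of the clamping jig into its blue tray, and put the scraper down on the bench away from the jig. Then take the middle-length (60 mm) spacer of the three look-alikes, lay it on the bed lengthwise from the aluminium end stop towards the red jaw, and slide the jaw up until the spacer is clamped against the end stop. Leave the other two spacers and the wrench, spray can and tape roll where they are.

Things in the scene. Friction and masses are not known exactly. Their poses are not given: they have to be found in the camera images.
- jig: Fixed clamping jig. Origin on the bench (z 0) under the middle of the spacer's seat; x away from the robot across the bed, y towards the end stop; mm: plywood bed x -60..55, y -135..55, top z 24; aluminium end stop, face y +30, 20 thick, 80 wide, top z 60; blue chip tray past the bed's far edge, x 55..126, y -105..45, floor z 4, rims z 18. Channel between stop and jaw open at both x ends.
- jaw (a joint): Travel of the red sliding jaw along the jig's +y, m. Jaw face at jig y = -0.085 + value, so the gap to the end stop is 0.115 - value; 0 to 0.012 at the start (gap 103 to 115 mm), 0.055 when shut on the 60 mm spacer. Moves with about 3 N and stays where left.
- jaw_face (a point): Centre of the red jaw's steel face, at jig x = 0, z = 42 mm. The jaw behind it is 26 mm thick in y (towards -y), 70 mm wide in x and 36 mm tall (jig z 24 to 60 mm); it can be pushed from behind or pinched from above across its 26 mm.
- scraper: Scraper block standing on the bench: yellow grip 26 (x) x 60 (y) x 44 mm tall above a black rubber blade 12 (x) x 80 (y) x 20 mm tall; 64 mm tall in all, 0.15 kg. Origin at the centre of the blade's underside, z up, blade along y. Grip it across the 26 mm.
- chip1: Dark wood chip 17 x 12 x 8 mm, one of four lying on the jig bed between stop and jaw; origin at the centre of its underside.
- chip2: Dark wood chip 17 x 12 x 8 mm, one of four lying on the jig bed between stop and jaw; origin at the centre of its underside.
- chip3: Dark wood chip 17 x 12 x 8 mm, one of four lying on the jig bed between stop and jaw; origin at the centre of its underside.
- chip4: Dark wood chip 17 x 12 x 8 mm, one of four lying on the jig bed between stop and jaw; origin at the centre of its underside.
- spacer_middle: Aluminium square spacer sleeve, 24 (x) x 60 (y, length) x 24 mm, black bore at both ends; origin at the centre of its underside. The wanted one, of middle length. The three lie about 82 mm apart on a fixed light-wood board (270 x 130 mm, top at z = 10 mm), in an order that changes.
- spacer_short: Aluminium square spacer sleeve, 24 (x) x 46 (y, length) x 24 mm, black bore at both ends; origin at the centre of its underside. Wrong size. The three lie about 82 mm apart on a fixed light-wood board (270 x 130 mm, top at z = 10 mm), in an order that changes.
- spacer_long: Aluminium square spacer sleeve, 24 (x) x 74 (y, length) x 24 mm, black bore at both ends; origin at the centre of its underside. Wrong size. The three lie about 82 mm apart on a fixed light-wood board (270 x 130 mm, top at z = 10 mm), in an order that changes.
- wrench: Bystander: steel wrench lying flat, 170 mm long; origin at the middle of its underside.
- spray_can: Bystander: spray can, 62 mm diameter, 170 mm tall; origin at the centre of its underside.
- tape: Bystander: roll of pale tape lying flat, 90 mm diameter, 30 mm tall; origin at the centre of its underside.

How it is judged (in metres and radians):
On the way, in this order (a step that is already met when the one before it is completed fails the run):
1. All four chips have been swept off the bed and lie in the blue tray (x of chip1 in the frame of jig between 0.053 and 0.13 m and y of chip1 in the frame of jig between -0.11 and 0.05 m and z of each of chip1, chip2, chip3, chip4 in the frame of jig below 0.021 m and x of chip2 in the frame of jig between 0.053 and 0.13 m and y of chip2 in the frame of jig between -0.11 and 0.05 m and x of chip3 in the frame of jig between 0.053 and 0.13 m and y of chip3 in the frame of jig between -0.11 and 0.05 m and x of chip4 in the frame of jig between 0.053 and 0.13 m and y of chip4 in the frame of jig between -0.11 and 0.05 m), for 0.2 s.
2. The scraper stands or lies still on the bench, let go, at least 160 mm from the jig's origin (horizontal distance between scraper and jig above 0.16 m and height (world z) of scraper below 0.05 m and linear speed of scraper below 0.02 m/s and contact force between the fingers and scraper below 0.1 N), for 0.2 s.
3. The 60 mm spacer lies let go, flat on the bed between end stop and jaw, along the jig's y within 11 degrees, within 20 mm of the middle across the bed, the jaw still open (gap over 70 mm) (x of spacer_middle in the frame of jig between -0.02 and 0.02 m and z of spacer_middle in the frame of jig between 0.021 and 0.028 m and angle between spacer_middle's own z axis and vertical below 0.1 rad and y of spacer_middle in the frame of jig between -0.045 and 0.004 m and angle between the y axis of spacer_middle and the y axis of jig, either way round below 0.2 rad and value of joint jaw below 0.045 m and contact force between the fingers and spacer_middle below 0.1 N), for 0.2 s.
4. The jaw has been slid up and the spacer is clamped against the end stop (gap under 62 mm) (value of joint jaw between 0.053 and 0.058 m and y of spacer_middle in the frame of jig between -0.003 and 0.003 m), for 0.2 s.
At the end, for the whole second after the job is handed in: 60 mm spacer flat on the bed, clamped: gap under 62 mm, its centre within 3 mm of the seat along y and 20 mm across, square within 4 degrees. All chips in the blue tray; scraper at rest on the bench 160 mm or more from the jig's origin; robot touching nothing (all of step 1 and all of step 4 and horizontal distance between scraper and jig above 0.16 m and height (world z) of scraper below 0.05 m and linear speed of scraper below 0.02 m/s and x of spacer_middle in the frame of jig between -0.02 and 0.02 m and z of spacer_middle in the frame of jig between 0.021 and 0.028 m and angle between spacer_middle's own z axis and vertical below 0.1 rad and angle between the y axis of spacer_middle and the y axis of jig, either way round below 0.07 rad and linear speed of spacer_middle below 0.01 m/s and contact force between the fingers and anything else below 0.1 N).
It fails at once if A wrong-size spacer (46 or 74 mm) is moved more than 25 mm (distance of any of spacer_short, spacer_long from where it was at the start of the episode above 0.025 m).
It fails at once if The wrench, spray can or tape roll is moved more than 25 mm (distance of any of wrench, spray_can, tape from where it was at the start of the episode above 0.025 m).
It fails at once if A chip is pushed or picked with the fingers instead of the scraper (over 1 N) (contact force between the fingers and chip1 above 1 N or contact force between the fingers and chip2 above 1 N or contact force between the fingers and chip3 above 1 N or contact force between the fingers and chip4 above 1 N).
It fails at once if The jig presses on the spacer with more than 60 N (jaw rammed or spacer pressed down hard; 10 N is plenty) (contact force between spacer_middle and jig above 60 N).
It also fails if it takes over 64 s, if anything falls off the work surface, if the arm or the gripper's body presses on something with over 40 N, if the wrist force passes 120 N, or if a joint passes its speed limit or range.

## Working session

There is one attempt and no reset: what is moved stays moved. The work goes in short steps, Python scripts to look and compute and a shell command to move; the robot and the scene stay as the last step left them, time stands still between calls to the robot, and variables do not carry over. Pictures are saved under pics/ and viewed, about 8 in all and at most 12, crops included, and the job is handed in when it is done.

```bash
mkdir -p pics; ls; cat > h.py <<'E'
import numpy as np, cv2
from scipy.spatial.transform import Rotation as R
from workcell import bot
def cam_R(p):
    o=np.array(p["orientation"],float)
    return o if o.shape==(3,3) else R.from_euler('xyz',o,degrees=True).as_matrix()
def ray(p,uv):
    d=np.linalg.inv(p["mtx"])@np.array([uv[0],uv[1],1.0]); return cam_R(p)@d
def at_z(p,uv,z):
    d=ray(p,uv); o=np.array(p["origin"]); return o+d*(z-o[2])/d[2]
def proj(p,X):
    c=cam_R(p).T@(np.array(X)-np.array(p["origin"])); q=np.array(p["mtx"])@c; return q[:2]/q[2]
def save(p,name): cv2.imwrite("pics/"+name,cv2.cvtColor(p["frame"],cv2.COLOR_RGB2BGR))
E
python3 - <<'E'
from h import *
for n in ["top","side"]:
    p=bot.camera(n); save(p,n+"0.png"); print(n,np.round(p["origin"],3),np.round(p["orientation"],3).tolist(),np.round(p["mtx"],1).tolist())
    for t in ["jig","jaw","jaw_face","scraper","chip1","spacer_middle","spacer_short","spacer_long","wrench","spray_can","tape"]:
        for r in bot.cut_out(p,t)[:4]:
            m=r["region"].astype(np.uint8); rc=cv2.minAreaRect(cv2.findNonZero(m)) if m.any() else None
            print(t,round(r["confidence"],2),np.round(r["box"]).tolist(),[np.round(a,1).tolist() for a in rc] if rc else None)
print({k:np.round(v,3).tolist() for k,v in bot.get_obs().items()})
E
```

```text
pics
top [ 0.522 -0.047  1.234] [-175.608, 1.218, -89.813] [[451.2, 0.0, 313.8], [0.0, 451.2, 243.3], [0.0, 0.0, 1.0]]
jig 0.64 [246.0, 206.0, 326.0, 289.0] [[284.2, 248.2], [70.0, 71.0], 76.7]
jaw 0.79 [301.0, 244.0, 313.0, 268.0] [[306.2, 255.6], [24.7, 9.5], 71.6]
jaw_face 0.51 [302.0, 241.0, 314.0, 269.0] [[306.2, 255.3], [27.0, 10.1], 76.6]
scraper 0.57 [171.0, 310.0, 204.0, 327.0] [[186.5, 316.9], [33.4, 13.5], 16.4]
spacer_middle 0.72 [414.0, 247.0, 438.0, 255.0] [[425.1, 251.9], [7.4, 22.7], 80.5]
spacer_middle 0.6 [170.0, 308.0, 205.0, 326.0] [[186.7, 317.1], [30.8, 12.3], 20.0]
spacer_short 0.75 [406.0, 276.0, 429.0, 288.0] [[417.0, 281.1], [18.9, 9.2], 7.1]
spacer_long 0.6 [404.0, 308.0, 433.0, 324.0] [[418.0, 314.8], [30.6, 11.5], 5.4]
spacer_long 0.22 [406.0, 276.0, 427.0, 286.0] [[416.8, 281.2], [18.2, 8.9], 7.1]
wrench 0.83 [364.0, 164.0, 390.0, 229.0] [[375.4, 195.4], [60.6, 14.1], 76.0]
spray_can 0.68 [465.0, 237.0, 514.0, 264.0] [[491.6, 250.2], [25.4, 47.6], 83.7]
tape 0.96 [143.0, 208.0, 177.0, 242.0] [[159.2, 225.6], [34.9, 32.2], 26.6]
side [ 0.525 -0.741  0.91 
[... 1068 characters left out ...]
5.0] [[349.3, 426.6], [40.4, 73.2], 3.8]
spacer_long 0.67 [239.0, 342.0, 256.0, 386.0] [[246.5, 362.5], [41.0, 13.0], 90.0]
wrench 0.76 [362.0, 280.0, 434.0, 318.0] [[398.1, 299.1], [18.0, 76.5], 71.6]
spray_can 0.74 [336.0, 389.0, 372.0, 467.0] [[351.0, 427.0], [42.0, 72.0], 0.0]
tape 0.77 [304.0, 110.0, 337.0, 139.0] [[319.5, 126.0], [26.0, 31.0], 90.0]
{'time': 1.2, 'q': [-71.905, 4.979, 10.079, 95.101, 0.001, 90.001], 'qd': [-0.147, 0.053, -0.054, -0.082, -0.054, 0.022], 'joint_efforts': [0.001, -52.01, 46.486, 0.002, 0.0, -0.0], 'ee_pos': [0.171, -0.523, 0.231], 'tcp_rot': [-89.999, 0.001, -71.906], 'wrist_force': [0.057, 0.014, 0.127], 'torque': [0.052, 0.028, 0.031], 'opening': 0.085}
```

```bash
python3 - <<'E'
import cv2,numpy as np
a=cv2.imread("pics/top0.png"); b=cv2.imread("pics/side0.png")
cv2.imwrite("pics/c_top.png",cv2.resize(a[150:350,130:530],(800,400),interpolation=cv2.INTER_CUBIC))
cv2.imwrite("pics/c_side.png",cv2.resize(a[195:300,235:340],(600,600),interpolation=cv2.INTER_CUBIC))
E
```

```text
(no output)
```

View pics/c_top.png

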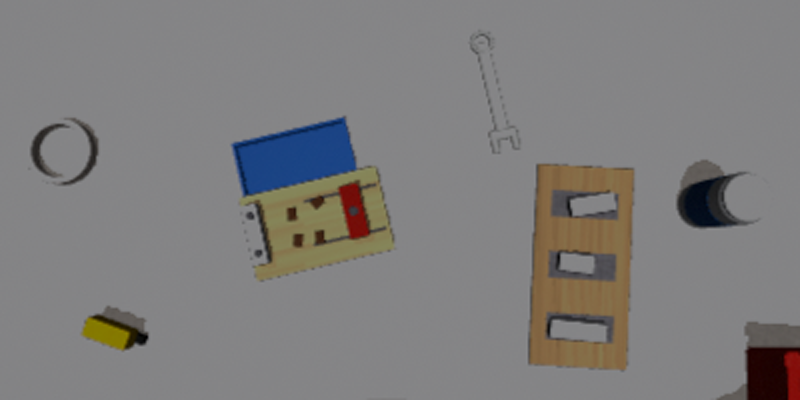

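View pics/c_side.png

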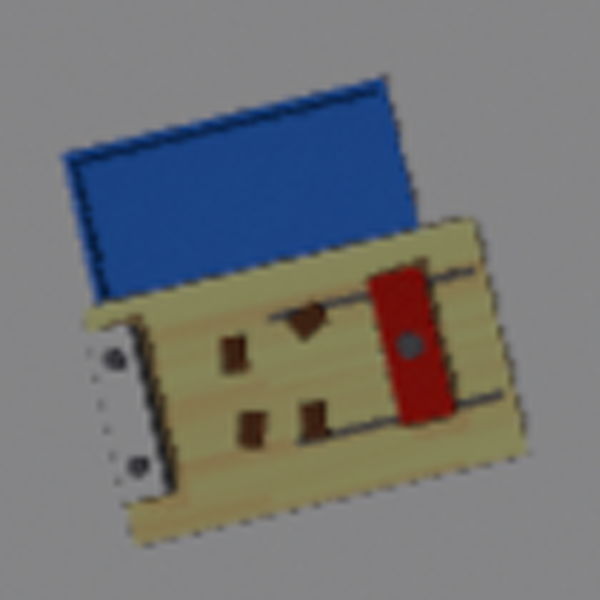

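```bash
cat >> h.py <<'E'
from scipy.optimize import least_squares, minimize
def pose(v): 
    c,s=np.cos(v[2]),np.sin(v[2]); return np.array([[c,-s,v[0]],[s,c,v[1]],[0,0,1]])
def tow(v,P):
    P=np.atleast_2d(P).astype(float); T=pose(v); return np.c_[P[:,:2]@T[:2,:2].T+T[:2,2],P[:,2]]
def box(sx,sy,z0,z1,cy=0,cx=0): return np.array([[cx+a*sx/2,cy+b*sy/2,z] for a in(-1,1) for b in(-1,1) for z in(z0,z1)])
def fitbox(views,B,v0,K=6):
    """views: list of (picture, bool mask); silhouette IoU fit of box B at x,y,yaw"""
    D=[]
    for p,m in views:
        ys,xs=np.where(m); l,t=xs.min()-12,ys.min()-12; w,h=xs.max()-l+13,ys.max()-t+13
        sub=np.kron(m[t:t+h,l:l+w].astype(np.uint8),np.ones((K,K),np.uint8)); D.append((p,l,t,sub))
    def cost(v):
        c=0
        for p,l,t,sub in D:
            uv=np.array([(proj(p,X)-[l,t]+.5)*K for X in tow(v,B)]); g=np.zeros_like(sub)
            cv2.fillConvexPoly(g,cv2.convexHull(np.round(uv).astype(np.int32)),1)
            c+=1-(g&sub).sum()/max(1,(g|sub).sum())
        return c
    best=None
    for dy in np.radians(range(-40,41,20)):
        s=np.array([v0[0],v0[1],v0[2]+dy]); S=np.array([s]+[s+d for d in np.diag([.012,.012,.2])])
        r=minimize(cost,s,method="Nelder-Mead",options=dict(initial_simplex=S,xatol=1e-4,fatol=1e-4))
        if best is None or r.fun<best.fun: best=r
    return best.x,best.fun
E
python3 - <<'E'
from h import *
p=bot.camera("top"); q=bot.camera("side")
f=lambda c:(np.array(c)+.5)/5.714-.5+[235,195]
obs=[((88,310),(55,55,24)),((475,220),(55,-135,24)),((528,452),(-60,-135,24)),((140,545),(-60,55,24)),((65,152),(126,45,18)),((385,78),(126,-105,18))]
I=np.array([f(a) for a,_ in obs]); P=np.array([b for _,b in obs])/1000
res=lambda v: (np.array([proj(p,X) for X in tow(v,P)])-I).ravel()
c=at_z(p,I[:4].mean(0),.024); 
r=min((least_squares(res,[c[0],c[1],a]) for a in (0,1.5,3,-1.5)),key=lambda r:r.cost)
v=r.x; print("jig",np.round(v[:2],4),np.degrees(v[2]),np.round(r.fun,1))
inv=lambda X:(pose(v)[:2,:2].T@(X[:2]-v[:2])*1000).round(1)
for a in [(233,354),(308,320),(252,428),(313,420)]: print("chip",inv(at_z(p,f(a),.03)))
rc=bot.cut_out(p,"jaw_face")[0]["region"]
for a in [(410,345),(370,280),(400,424),(425,262),(455,412)]: print("jaw top",inv(at_z(p,f(a),.060)))
def yel(p):
    h=cv2.cvtColor(p["frame"],cv2.COLOR_RGB2HSV); m=((h[...,0]>20)&(h[...,0]<35)&(h[...,1]>180)&(h[...,2]>60)).astype(np.uint8)
    n,l,s,c=cv2.connectedComponentsWithStats(m)
    print([ (s[i].tolist()) for i in range(1,n) if s[i,4]>60]); return l,s
vs=[]
for pic in (p,q):
    l,s=yel(pic); b=bot.search_frame(pic,"scraper")[0]["box"]
    k=np.bincount(l[int(b[1]):int(b[3])+1,int(b[0]):int(b[2])+1].ravel(),minlength=len(s)); k[0]=0
    vs.append((pic,l==k.argmax()))
c=at_z(p,(186.5,317),.05); print("scr0",c)
for V in (vs,vs[:1],vs[1:]):
    x,fu=fitbox(V,box(.026,.06,.020,.064),[c[0],c[1],0]); 
    print("scraper",np.round(x[:2],4),np.degrees(x[2])%180,fu)
for nm,uv in (("spacer_middle",(425,252)),("spacer_short",(417,281)),("spacer_long",(418,315))):
    pass
# spacer by brightness on board
g=p["frame"].astype(int); print("spacer rgb",g[252,425],"board",g[265,400],"bench",g[200,300])
c=at_z(p,(425,252),.034); print("spacer0",c)
V=[(a,bot.cut_out(a,"spacer_middle")[0]["region"]) for a in (p,q)]
for W in (V,V[:1],V[1:]):
    x,fu=fitbox(W,box(.024,.06,.010,.034),[c[0],c[1],0]); print("spacer",np.round(x[:2],4),np.degrees(x[2])%180,fu)
E
```

```text
jig [0.561  0.0871] 13.323587953134528 [-0.8 -0.8  0.1 -1.1  0.6 -0.  -0.6 -0.1  1.5  0.9 -0.8  1.2]
chip [16.2 -9.4]
chip [ 23.7 -47.1]
chip [-19.6 -10.4]
chip [-22.4 -39. ]
jaw top [ -0.4 -91.8]
jaw top [ 32.8 -80.7]
jaw top [-34.4 -79.2]
jaw top [  35.  -107.1]
jaw top [ -34.8 -104.8]
[[172, 309, 23, 16, 217]]
[]
scr0 [0.419261 0.310875 0.05    ]
scraper [0.4209 0.3219] 169.1739681754872 1.2260461206076991
scraper [0.4213 0.3222] 169.2598368928359 0.34734810339039945
scraper [0.4108 0.327 ] 5.808062902383295 0.8421311072919224
spacer rgb [133 133 134] board [126  97  65] bench [133 133 135]
spacer0 [ 0.59165119 -0.31578736  0.034     ]
spacer [ 0.5916 -0.318 ] 7.8760653923878285 0.19073272524317664
spacer [ 0.5921 -0.3182] 5.41501138051462 0.09149586683274824
spacer [ 0.5911 -0.3178] 9.136391999675137 0.07288645995984833
```

```bash
python3 - <<'E'
from h import *
p=bot.camera("top"); q=bot.camera("side"); vs=[]
for pic,b in ((p,(168,305,208,330)),(q,(222,126,250,172))):
    g=pic["frame"].astype(int); m=np.zeros((480,640),bool)
    s=(slice(b[1],b[3]),slice(b[0],b[2])); m[s]=((g[...,0]-g[...,2])>25)[s]; vs.append((pic,m)); print(m.sum())
for V in (vs,vs[:1],vs[1:]):
    x,fu=fitbox(V,box(.026,.06,.020,.064),[.42,.318,-.2]); print("scraper",np.round(x[:2],4),np.degrees(x[2])%180,fu)
E
```

```text
317
348
scraper [0.4207 0.3192] 161.96735200488263 0.2322893500710177
scraper [0.4217 0.3189] 161.542334645332 0.08317136378360868
scraper [0.4184 0.3197] 166.02759951259378 0.08947718701471563
```

```bash
cat >> h.py <<'E'
def go(x,y,z,yaw=None):
    """print tool-axis shift (mm) and turn (rad) to TCP x,y,z with tool down at yaw (deg)"""
    o=bot.get_obs(); T=R.from_euler('xyz',o["tcp_rot"],degrees=True)
    d=T.inv().apply(np.array([x,y,z])-o["ee_pos"])*1000
    yaw=o["tcp_rot"][2] if yaw is None else yaw
    G=R.from_euler('xyz',[-90,0,yaw],degrees=True); w=(T.inv()*G).as_rotvec()
    print("go",np.round(d,1).tolist(),np.round(w,4).tolist(),"dist",round(np.linalg.norm(d)),"t",round(o["time"],2))
JIG=[0.561,0.0871,np.radians(13.32)]
def jw(x,y): return tow(JIG,[x/1000,y/1000,0])[0][:2]
E
python3 -c "
from h import *
go(.4207,.3195,.14,-17)"
```

```text
go [-723.0, 91.3, 499.1] [0.0, -0.9583, 0.0] dist 883 t 1.65
```

```bash
r='[[-723,91.3,499.1],[0,-0.9583,0],85]'; python3 -m inch '[[[-723,91.3,499.1],[0,-0.9583,0],85],[[-723,91.3,499.1],[0,-0.9583,0],85],[[-723,91.3,499.1],[0,-0.9583,0],85],[[-723,91.3,499.1],[0,-0.9583,0],85],[[-723,91.3,499.1],[0,-0.9583,0],85],[[-723,91.3,499.1],[0,-0.9583,0],85],[[-723,91.3,499.1],[0,-0.9583,0],85],[[-723,91.3,499.1],[0,-0.9583,0],85],[[-723,91.3,499.1],[0,-0.9583,0],85],[[-723,91.3,499.1],[0,-0.9583,0],85],[[-723,91.3,499.1],[0,-0.9583,0],85],[[-723,91.3,499.1],[0,-0.9583,0],85],[[-723,91.3,499.1],[0,-0.9583,0],85],[[-723,91.3,499.1],[0,-0.9583,0],85],[[-723,91.3,499.1],[0,-0.9583,0],85],[[-723,91.3,499.1],[0,-0.9583,0],85],[[-723,91.3,499.1],[0,-0.9583,0],85],[[-723,91.3,499.1],[0,-0.9583,0],85],[[-723,91.3,499.1],[0,-0.9583,0],85],[[-723,91.3,499.1],[0,-0.9583,0],85]]' 60
python3 -c "
from h import *
go(.4207,.3195,.027,-17)"
```

```text
time: 3.65
ee_pos: [0.4203, 0.3197, 0.1394]
tcp_rot: [-90.1, 0.0, -16.9]
wrist_force: [-0.1, -1.0, -0.1]
opening: 0.0848
go [0.5, 112.4, 0.1] [0.0014, 0.0013, -0.0008] dist 112 t 3.65
```

```bash
python3 -m inch '[[[0.5,40,0],[0,0,0],85],[[0.5,80,0],[0,0,0],85],[[0.5,112,0],[0,0,0],85],[[0.5,112,0],[0,0,0],85],[[0.5,112,0],[0,0,0],50],[[0.5,112,0],[0,0,0],20],[[0.5,112,0],[0,0,0],20],[[0.5,112,0],[0,0,0],20],[[0.5,112,0],[0,0,0],20],[[0.5,112,0],[0,0,0],20],[[0.5,112,0],[0,0,0],20]]' 60
python3 - <<'E'
from h import *
x,y=jw(-50,-28)
print(x,y); go(*bot.get_obs()["ee_pos"][:2],.12); go(x,y,.12,13.3)
E
```

```text
time: 4.75
ee_pos: [0.4214, 0.32, 0.029]
tcp_rot: [-90.0, -0.0, -16.9]
wrist_force: [-0.3, -1.2, 7.0]
opening: 0.0254
0.5187959783978383 0.048333770358670924
go [0.1, -91.0, 0.0] [-0.0005, 0.0, 0.0007] dist 91 t 4.75
go [172.3, -91.0, -231.5] [-0.0003, -0.5275, 0.0009] dist 303 t 4.75
```

```bash
python3 -m inch '[[[0,-45,0],[0,0,0],20],[[0,-91,0],[0,0,0],20],[[172.3,-91,-231.5],[0,-0.5275,0],20],[[172.3,-91,-231.5],[0,-0.5275,0],20],[[172.3,-91,-231.5],[0,-0.5275,0],20],[[172.3,-91,-231.5],[0,-0.5275,0],20],[[172.3,-91,-231.5],[0,-0.5275,0],20],[[172.3,-91,-231.5],[0,-0.5275,0],20],[[172.3,-91,-231.5],[0,-0.5275,0],20],[[172.3,-91,-231.5],[0,-0.5275,0],20],[[172.3,-91,-231.5],[0,-0.5275,0],20]]'
python3 - <<'E'
from h import *
x,y=jw(-50,-28); go(x,y,.0535,13.3)
p=bot.camera("top"); q=bot.camera("side"); save(p,"t1.png"); save(q,"s1.png")
a=p["frame"][190:310,230:350]; b=q["frame"][160:280,250:370]
cv2.imwrite("pics/c1.png",cv2.cvtColor(cv2.resize(np.hstack([a,b]),(800,400),interpolation=cv2.INTER_CUBIC),cv2.COLOR_RGB2BGR))
# jig check in side view: predicted corners
for X in [(55,55,24),(55,-135,24),(-60,-135,24),(-60,55,24),(126,45,18),(126,-105,18)]:
    w=tow(JIG,np.array(X)/1000)[0]; print(X,((proj(q,w)-[250,160])*400/120+[400,0]).round(),((proj(p,w)-[230,190])*400/120).round())
E
```

```text
time: 5.85
ee_pos: [0.5185, 0.049, 0.1201]
tcp_rot: [-90.0, -0.0, 13.3]
wrist_force: [-0.5, 0.6, -0.9]
opening: 0.0256
go [0.0, 66.6, -0.7] [-0.0005, 0.0002, 0.0008] dist 67 t 5.85
(55, 55, 24) [596.  89.] [ 64. 194.]
(55, -135, 24) [694. 270.] [293. 140.]
(-60, -135, 24) [535. 321.] [325. 279.]
(-60, 55, 24) [450. 131.] [ 95. 333.]
(126, 45, 18) [689.  78.] [ 58. 107.]
(126, -105, 18) [770. 215.] [237.  65.]
```

View pics/c1.png

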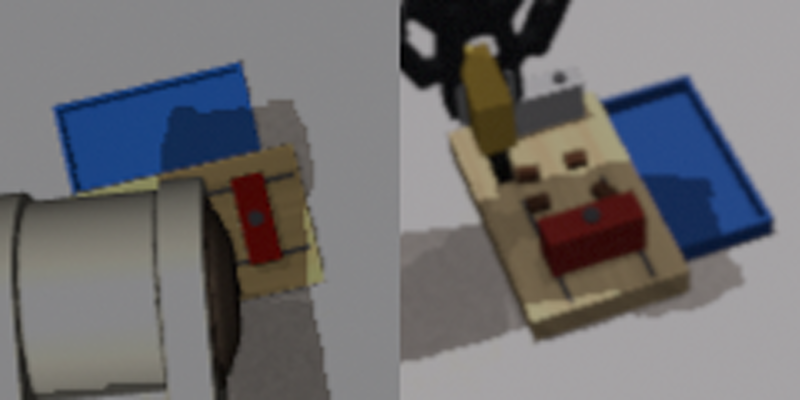

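```bash
python3 -m inch '[[[0,30,-0.7],[0,0,0],20],[[0,50,-0.7],[0,0,0],20],[[0,62,-0.7],[0,0,0],20],[[0,66.6,-0.7],[0,0,0],20],[[0,66.6,-0.7],[0,0,0],20],[[0,66.6,-0.7],[0,0,0],20]]'
```

```text
time: 6.55
ee_pos: [0.5191, 0.0494, 0.0544]
tcp_rot: [-90.0, -0.1, 13.4]
wrist_force: [1.6, 0.0, -2.8]
opening: 0.0255
```

```bash
python3 -m inch '[[[8,0.6,-0.8],[0,0,0],20],[[18,0.6,-0.8],[0,0,0],20],[[28,0.6,-0.8],[0,0,0],20],[[38,0.6,-0.8],[0,0,0],20],[[48,0.6,-0.8],[0,0,0],20],[[58,0.6,-0.8],[0,0,0],20],[[68,0.6,-0.8],[0,0,0],20],[[78,0.6,-0.8],[0,0,0],20],[[86,0.6,-0.8],[0,0,0],20],[[94,0.6,-0.8],[0,0,0],20],[[102,0.6,-0.8],[0,0,0],20],[[109,0.6,-0.8],[0,0,0],20],[[115,0.6,-0.8],[0,0,0],20],[[120,0.6,-0.8],[0,0,0],20],[[120,0.6,-0.8],[0,0,0],20]]'
python3 - <<'E'
from h import *
o=bot.get_obs(); print("jig xy",(pose(JIG)[:2,:2].T@(np.array(o["ee_pos"][:2])-JIG[:2])*1000).round(1))
q=bot.camera("side"); 
cv2.imwrite("pics/c2.png",cv2.cvtColor(cv2.resize(q["frame"][160:280,250:400],(750,600),interpolation=cv2.INTER_CUBIC),cv2.COLOR_RGB2BGR))
E
```

```text
time: 8.05
ee_pos: [0.6365, 0.0767, 0.0539]
tcp_rot: [-90.0, -0.1, 13.4]
wrist_force: [-0.2, -0.3, -1.4]
opening: 0.0254
jig xy [ 71.1 -27.5]
```

View pics/c2.png

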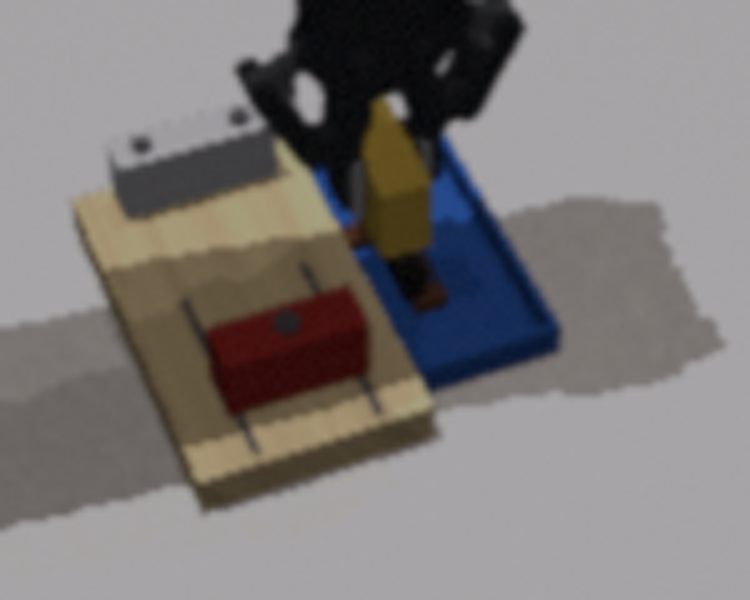

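```bash
python3 -m inch '[[[0,-40,0],[0,0,0],20],[[0,-80,0],[0,0,0],20],[[-80,-85,0],[0,0,0],20],[[-160,-85,0],[0,0,0],20],[[-160,-85,0],[0,0,0],20],[[-160,-85,0],[0,0,0],20],[[-160,-85,0],[0,0,0],20]]'
python3 - <<'E'
from h import *
go(.40,.26,.0295,13.3)
p=bot.camera("top"); q=bot.camera("side")
a=p["frame"][190:310,230:350]; b=q["frame"][160:280,260:380]
cv2.imwrite("pics/c3.png",cv2.cvtColor(cv2.resize(np.hstack([a,b]),(800,400),interpolation=cv2.INTER_CUBIC),cv2.COLOR_RGB2BGR))
for pic in (p,q):
  for r in bot.search_frame(pic,"chip1"):
    b=np.array(r["box"]); c=(b[:2]+b[2:])/2; w=at_z(pic,c,.008); print(r["confidence"],c,"jig",(pose(JIG)[:2,:2].T@(w[:2]-JIG[:2])*1000).round(1))
E
```

```text
time: 8.8
ee_pos: [0.4791, 0.039, 0.1395]
tcp_rot: [-90.0, -0.2, 13.4]
wrist_force: [0.6, 0.1, -1.1]
opening: 0.0254
go [-26.1, 109.9, 233.4] [0.0001, 0.002, 0.0036] dist 259 t 8.8
0.59 [336.35 361.6 ] jig [ -58.6 -398.9]
0.42 [330.   204.05] jig [87.  -6.5]
```

View pics/c3.png

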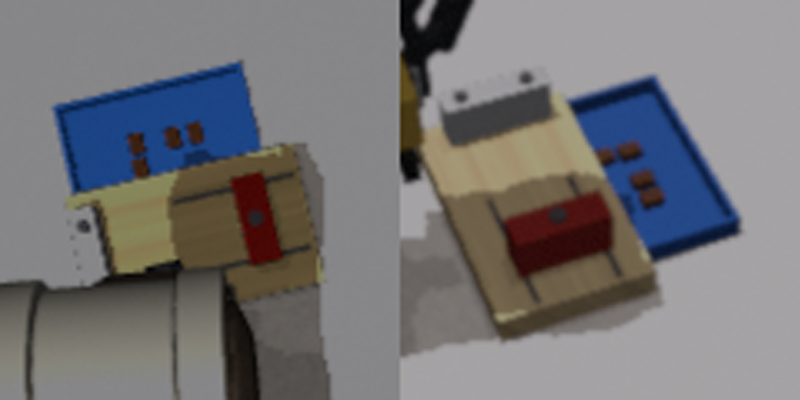

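```bash
python3 - <<'E'
from h import *
p=bot.camera("top"); q=bot.camera("side")
for a,b in [((136,143),(630,150)),((140,167),(606,157)),((173,138),(643,180)),((195,132),(652,196))]:
    u=np.array(a)*.3+[230,190]; v=(np.array(b)-[400,0])*.3+[260,160]
    d=[ray(p,u),ray(q,v)]; d=[x/np.linalg.norm(x) for x in d]; o=[np.array(p["origin"]),np.array(q["origin"])]
    A=sum(np.eye(3)-np.outer(x,x) for x in d); w=np.linalg.solve(A,sum((np.eye(3)-np.outer(x,x))@c for x,c in zip(d,o)))
    print((pose(JIG)[:2,:2].T@(w[:2]-JIG[:2])*1000).round(1),(w[2]*1000).round(1))
E
python3 -m inch '[[[-26,0,233.4],[0,0,0],20],[[-26,0,233.4],[0,0,0],20],[[-26,0,233.4],[0,0,0],20],[[-26,0,233.4],[0,0,0],20],[[-26,30,233.4],[0,0,0],20],[[-26,70,233.4],[0,0,0],20],[[-26,95,233.4],[0,0,0],20],[[-26,108,233.4],[0,0,0],20],[[-26,110,233.4],[0,0,0],20],[[-26,110,233.4],[0,0,0],20]]'
```

```text
[83.4 -9.4] 8.9
[64.1 -8.3] 8.0
[ 80.9 -39.9] 8.0
[ 80.8 -58.6] 10.0
time: 10.1
ee_pos: [0.4021, 0.2607, 0.0285]
tcp_rot: [-90.0, -0.1, 13.4]
wrist_force: [-0.8, 0.0, -1.2]
opening: 0.0254
```

```bash
python3 -m inch '[[[0,1.5,0],[0,0,0],20],[[0,1.5,0],[0,0,0],20],[[0,1.5,0],[0,0,0],60],[[0,1.5,0],[0,0,0],85],[[0,1.5,0],[0,0,0],85],[[0,1.5,0],[0,0,0],85],[[0,1.5,0],[0,0,0],85],[[0,-40,0],[0,0,0],85],[[0,-80,0],[0,0,0],85],[[0,-120,0],[0,0,0],85],[[0,-150,0],[0,0,0],85],[[0,-150,0],[0,0,0],85]]' 40
python3 - <<'E'
from h import *
go(.5916,-.318,.2,7.5)
p=bot.camera("top"); q=bot.camera("side")
V=[(a,bot.cut_out(a,"spacer_middle")[0]["region"]) for a in (p,q)]
for W in (V,V[:1],V[1:]):
    x,fu=fitbox(W,box(.024,.06,.010,.034),[.5916,-.318,.13]); print("spacer",np.round(x[:2],4),np.degrees(x[2])%180,fu)
for n in ("spacer_short","spacer_long","scraper"):
    for r in bot.search_frame(p,n)[:2]: b=np.array(r["box"]); print(n,at_z(p,(b[:2]+b[2:])/2,.034).round(3))
a=p["frame"][230:350,380:540]
cv2.imwrite("pics/c4.png",cv2.cvtColor(cv2.resize(a,(800,600),interpolation=cv2.INTER_CUBIC),cv2.COLOR_RGB2BGR))
E
```

```text
time: 11.3
ee_pos: [0.4033, 0.2615, 0.1829]
tcp_rot: [-89.9, -0.4, 13.4]
wrist_force: [-0.4, -0.4, 0.3]
opening: 0.0847
go [48.6, -18.2, -607.3] [-0.0028, 0.1036, 0.0074] dist 610 t 11.3
spacer [ 0.592  -0.3181] 9.342801993579249 0.14988480730861287
spacer [ 0.5926 -0.3181] 9.606950371700794 0.06947219936522864
spacer [ 0.5913 -0.318 ] 8.709692244932558 0.060059251279289017
spacer_short [ 0.511 -0.295  0.034]
spacer_long [ 0.424 -0.296  0.034]
scraper [0.398 0.253 0.034]
scraper [ 0.582 -0.001  0.034]
```

View pics/c4.png

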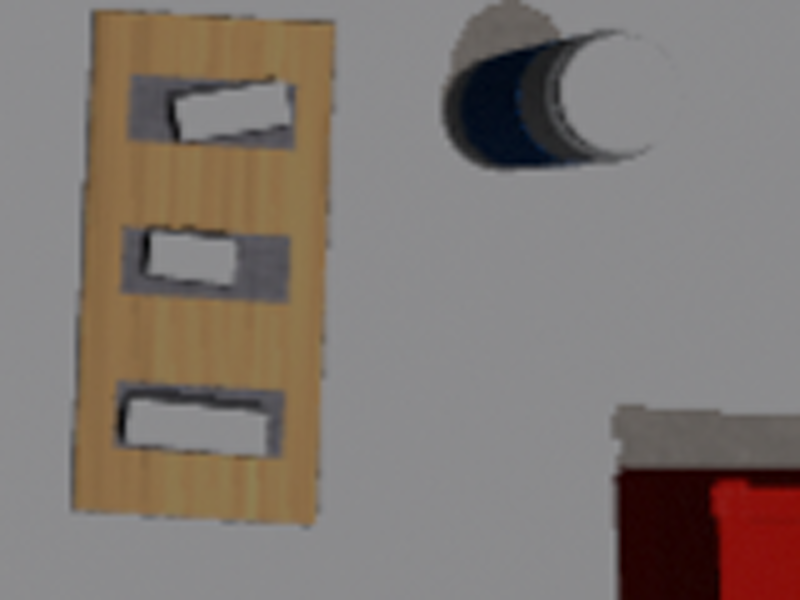

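```bash
python3 -m inch '[[[49,-5,-607],[0,0.072,0],50],[[49,-5,-607],[0,0.072,0],50],[[49,-5,-607],[0,0.072,0],50],[[49,-5,-607],[0,0.072,0],50],[[49,-5,-607],[0,0.072,0],50],[[49,-5,-607],[0,0.072,0],50],[[49,-5,-607],[0,0.072,0],50],[[49,-5,-607],[0,0.072,0],50],[[49,-5,-607],[0,0.072,0],50],[[49,-5,-607],[0,0.072,0],50],[[49,-5,-607],[0,0.072,0],50],[[49,-5,-607],[0,0.072,0],50],[[49,-5,-607],[0,0.072,0],50],[[49,-5,-607],[0,0.072,0],50],[[49,-5,-607],[0,0.072,0],50],[[49,-5,-607],[0,0.072,0],50]]' 40
python3 - <<'E'
from h import *
go(.592,-.318,.08,9.3); go(.592,-.318,.0135,9.3)
E
```

```text
time: 13.25
ee_pos: [0.5902, -0.3172, 0.183]
tcp_rot: [-90.0, 0.0, 9.4]
wrist_force: [-0.3, 0.3, 0.7]
opening: 0.0496
go [1.7, 103.0, -1.0] [0.0004, 0.0016, -0.0001] dist 103 t 13.25
go [1.7, 169.5, -1.0] [0.0004, 0.0016, -0.0001] dist 170 t 13.25
```

```bash
python3 -m inch '[[[1.7,45,-1],[0,0,0],50],[[1.7,90,-1],[0,0,0],50],[[1.7,130,-1],[0,0,0],50],[[1.7,155,-1],[0,0,0],50],[[1.7,168,-1],[0,0,0],50],[[1.7,169.5,-1],[0,0,0],50],[[1.7,169.5,-1],[0,0,0],50],[[1.7,169.5,-1],[0,0,0],35],[[1.7,169.5,-1],[0,0,0],18],[[1.7,169.5,-1],[0,0,0],18],[[1.7,169.5,-1],[0,0,0],18],[[1.7,169.5,-1],[0,0,0],18],[[1.7,169.5,-1],[0,0,0],18]]' 40
```

```text
time: 14.55
ee_pos: [0.593, -0.3184, 0.0156]
tcp_rot: [-90.1, -0.1, 9.4]
wrist_force: [-0.3, 1.8, 5.9]
opening: 0.023
```

```bash
python3 - <<'E'
from h import *
x,y=jw(0,-6); go(x,y,.12,13.3)
E
```

```text
go [35.3, -105.2, 399.1] [0.0021, -0.0682, 0.0023] dist 414 t 14.55
```

```bash
python3 -m inch '[[[0,-40,0],[0,0,0],18],[[0,-80,0],[0,0,0],18],[[0,-105,0],[0,0,0],18],[[35.3,-105.2,399],[0,-0.068,0],18],[[35.3,-105.2,399],[0,-0.068,0],18],[[35.3,-105.2,399],[0,-0.068,0],18],[[35.3,-105.2,399],[0,-0.068,0],18],[[35.3,-105.2,399],[0,-0.068,0],18],[[35.3,-105.2,399],[0,-0.068,0],18],[[35.3,-105.2,399],[0,-0.068,0],18],[[35.3,-105.2,399],[0,-0.068,0],18],[[35.3,-105.2,399],[0,-0.068,0],18],[[35.3,-105.2,399],[0,-0.068,0],18],[[35.3,-105.2,399],[0,-0.068,0],18],[[35.3,-105.2,399],[0,-0.068,0],18]]'
python3 - <<'E'
from h import *
x,y=jw(0,-6); go(x,y,.05,13.3); go(x,y,.030,13.3)
q=bot.camera("side"); 
print([(r["confidence"],np.round(r["box"])) for r in bot.search_frame(q,"spacer_middle")])
cv2.imwrite("pics/c5.png",cv2.cvtColor(cv2.resize(q["frame"][130:280,250:400],(600,600),interpolation=cv2.INTER_CUBIC),cv2.COLOR_RGB2BGR))
E
```

```text
time: 16.05
ee_pos: [0.5626, 0.0799, 0.1202]
tcp_rot: [-90.1, -0.1, 13.2]
wrist_force: [-0.6, -0.2, -1.0]
opening: 0.0233
go [-0.1, 70.2, 1.5] [0.0024, -0.002, 0.0024] dist 70 t 16.05
go [-0.1, 90.2, 1.6] [0.0024, -0.002, 0.0024] dist 90 t 16.05
[(0.67, array([290., 168., 305., 191.])), (0.57, array([330., 390., 371., 465.]))]
```

View pics/c5.png

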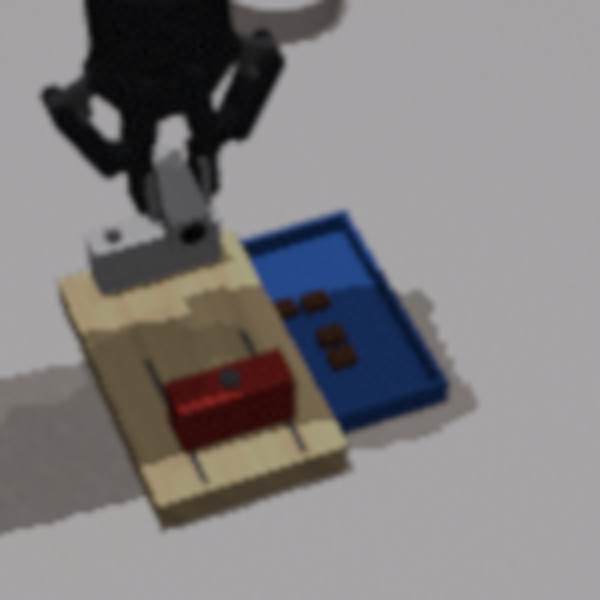

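```bash
python3 - <<'E'
from h import *
q=bot.camera("side"); w=at_z(q,(193*.25+250,232*.25+130),.1266)
print((pose(JIG)[:2,:2].T@(w[:2]-JIG[:2])*1000).round(1), "expected near end y -37.5")
E
```

```text
[ -0.8 -38.5] expected near end y -37.5
```

```bash
python3 -m inch '[[[0,30,1.5],[0,0,0],18],[[0,60,1.5],[0,0,0],18],[[0,80,1.5],[0,0,0],18],[[0,88,1.5],[0,0,0],18],[[0,90,1.5],[0,0,0],18],[[0,90,1.5],[0,0,0],18],[[0,90,1.5],[0,0,0],18]]'
```

```text
time: 16.9
ee_pos: [0.563, 0.0813, 0.031]
tcp_rot: [-90.1, -0.2, 13.2]
wrist_force: [0.8, -0.2, -1.4]
opening: 0.0229
```

```bash
python3 -m inch '[[[0,1.2,0],[0,0,0],18],[[0,1.2,0],[0,0,0],18],[[0,1.2,0],[0,0,0],35],[[0,1.2,0],[0,0,0],60],[[0,1.2,0],[0,0,0],60],[[0,1.2,0],[0,0,0],60],[[0,-30,0],[0,0,0],60],[[0,-70,0],[0,0,0],60],[[0,-110,0],[0,0,0],60],[[0,-110,-180],[0,0,0],40],[[0,-110,-180],[0,0,0],40],[[0,-110,-180],[0,0,0],0],[[0,-110,-180],[0,0,0],0],[[0,-110,-180],[0,0,0],0],[[0,-110,-180],[0,0,0],0],[[0,-110,-180],[0,0,0],0]]'
python3 - <<'E'
from h import *
p=bot.camera("top"); q=bot.camera("side")
c=jw(0,-7)
V=[(q,bot.cut_out(q,"spacer_middle")[0]["region"])]
print(bot.search_frame(q,"spacer_middle")[0]["box"])
x,fu=fitbox(V,box(.024,.06,.024,.048),[*c,.23]); 
print("spacer jig",(pose(JIG)[:2,:2].T@(x[:2]-JIG[:2])*1000).round(1),np.degrees(x[2])-13.3,fu)
cv2.imwrite("pics/c6.png",cv2.cvtColor(cv2.resize(np.hstack([p["frame"][190:310,230:350],q["frame"][150:270,250:370]]),(800,400),interpolation=cv2.INTER_CUBIC),cv2.COLOR_RGB2BGR))
x,y=jw(0,-130); go(x,y,.12,103.3); go(x,y,.12,13.3)
E
```

```text
time: 18.5
ee_pos: [0.6035, -0.093, 0.1414]
tcp_rot: [-90.1, -0.2, 13.2]
wrist_force: [-0.1, 0.6, -0.2]
opening: 0.0003Traceback (most recent call last):
  File "<stdin>", line 4, in <module>
IndexError: list index out of range
```

```bash
python3 - <<'E'
from h import *
p=bot.camera("top"); q=bot.camera("side")
cv2.imwrite("pics/c6.png",cv2.cvtColor(cv2.resize(np.hstack([p["frame"][190:310,230:350],q["frame"][150:270,250:370]]),(800,400),interpolation=cv2.INTER_CUBIC),cv2.COLOR_RGB2BGR))
x,y=jw(0,-135); go(x,y,.12,13.3); go(x,y,.035,13.3)
for pic in (p,q):
  for n in ("spacer_middle","spacer_short","spacer_long"):
    for r in bot.search_frame(pic,n)[:2]: print(n,r["confidence"],np.round(r["box"]))
E
```

```text
go [-0.1, 21.5, 50.0] [0.0025, -0.0009, 0.0037] dist 54 t 18.75
go [-0.4, 106.5, 50.3] [0.0025, -0.0009, 0.0037] dist 118 t 18.75
spacer_short 0.69 [406. 277. 425. 288.]
spacer_long 0.72 [403. 310. 431. 324.]
spacer_middle 0.56 [287. 191. 302. 218.]
spacer_short 0.79 [285. 342. 301. 374.]
spacer_long 0.59 [241. 345. 256. 385.]
```

View pics/c6.png

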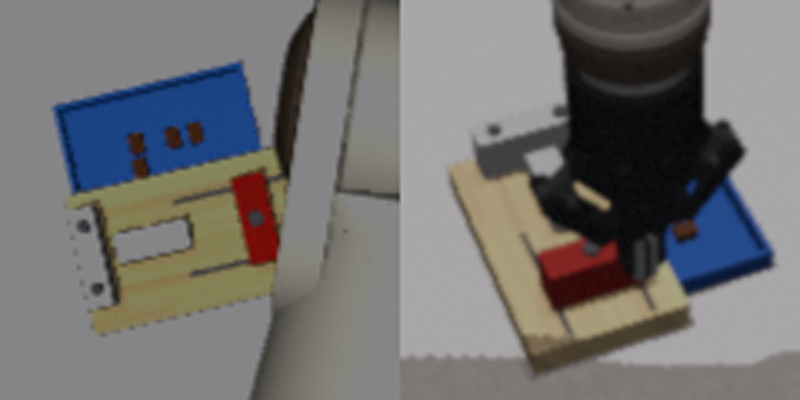

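```bash
python3 -m inch '[[[0,20,46],[0,0,0],0],[[0,60,46],[0,0,0],0],[[0,95,46],[0,0,0],0],[[0,106,46],[0,0,0],0],[[0,106,46],[0,0,0],0],[[0,106,60],[0,0,0],0],[[0,106,66],[0,0,0],0],[[0,106,71],[0,0,0],0],[[0,106,76],[0,0,0],0],[[0,106,81],[0,0,0],0]]'
python3 - <<'E'
from h import *
o=bot.get_obs(); print("jig xy",(pose(JIG)[:2,:2].T@(np.array(o["ee_pos"][:2])-JIG[:2])*1000).round(1),R.from_euler('xyz',o["tcp_rot"],degrees=True).inv().apply(o["wrist_force"]).round(1))
E
```

```text
time: 20.05
ee_pos: [0.5861, -0.0149, 0.0363]
tcp_rot: [-90.2, -0.3, 13.2]
wrist_force: [1.7, -3.2, 2.6]
opening: -0.0001
jig xy [   1. -105.] [ 0.9 -2.5 -3.5]
```

```bash
python3 -m inch '[[[0,1,5],[0,0,0],0],[[0,1,10],[0,0,0],0],[[0,1,15],[0,0,0],0],[[0,1,20],[0,0,0],0],[[0,1,24],[0,0,0],0],[[0,1,27],[0,0,0],0],[[0,1,29],[0,0,0],0],[[0,1,30],[0,0,0],0]]'
python3 - <<'E'
from h import *
o=bot.get_obs(); print("jig xy",(pose(JIG)[:2,:2].T@(np.array(o["ee_pos"][:2])-JIG[:2])*1000).round(1),R.from_euler('xyz',o["tcp_rot"],degrees=True).inv().apply(o["wrist_force"]).round(1))
p=bot.camera("top"); save(p,"t7.png")
g=p["frame"].astype(int); m=(g[...,0]>90)&(g[...,1]<60)&(g[...,2]<60); m[:, :240]=0; m[:,340:]=0; m[300:]=0
ys,xs=np.where(m); J=np.array([pose(JIG)[:2,:2].T@(at_z(p,(u,v),.06)[:2]-JIG[:2])*1000 for u,v in zip(xs,ys)]); print(len(xs),np.percentile(J,[1,50,99],axis=0).round(1) if len(xs) else "")
E
```

```text
time: 20.85
ee_pos: [0.5792, 0.0145, 0.0351]
tcp_rot: [-90.2, -0.3, 13.2]
wrist_force: [-0.2, -3.9, 3.2]
opening: 0.0003
jig xy [  1.  -74.8] [-1.1 -3.2 -3.7]
0
```

```bash
python3 -m inch '[[[0,0,1.5],[0,0,0],0],[[0,0,3],[0,0,0],0],[[0,0,4],[0,0,0],0],[[0,0,5],[0,0,0],0],[[0,0,5],[0,0,0],0]]'; python3 -m inch '[[[0,0,0.8],[0,0,0],0],[[0,0,1.5],[0,0,0],0],[[0,0,1.5],[0,0,0],0]]'
```

```text
time: 21.4
ee_pos: [0.578, 0.0196, 0.035]
tcp_rot: [-90.2, -0.3, 13.2]
wrist_force: [-0.2, -2.6, 2.2]
opening: -0.0001
time: 21.7
ee_pos: [0.5776, 0.0211, 0.035]
tcp_rot: [-90.2, -0.3, 13.2]
wrist_force: [-0.4, -3.0, 2.6]
opening: 0.0002
```

```bash
python3 - <<'E'
from h import *
o=bot.get_obs(); print("jig xy",(pose(JIG)[:2,:2].T@(np.array(o["ee_pos"][:2])-JIG[:2])*1000).round(1),R.from_euler('xyz',o["tcp_rot"],degrees=True).inv().apply(o["wrist_force"]).round(1))
q=bot.camera("side"); p=bot.camera("top")
cv2.imwrite("pics/c7.png",cv2.cvtColor(cv2.resize(np.hstack([p["frame"][190:310,230:350],q["frame"][150:270,250:370]]),(800,400),interpolation=cv2.INTER_CUBIC),cv2.COLOR_RGB2BGR))
E
```

```text
jig xy [  1. -68.] [-1.1 -2.6 -2.8]
```

View pics/c7.png

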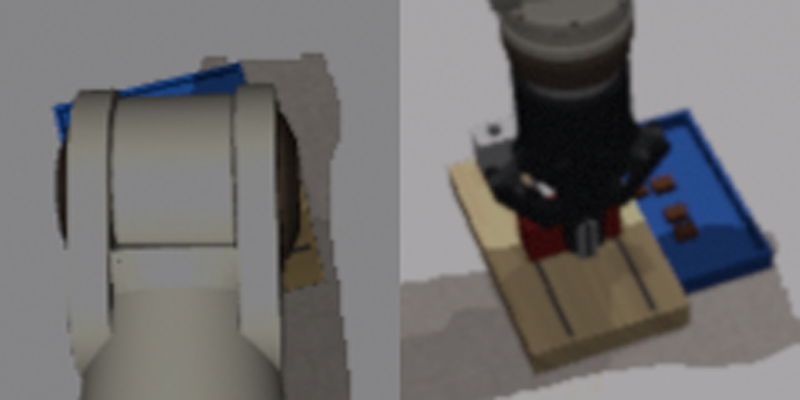

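```bash
for k in 1; do python3 -m inch '[[[0,0,0.7],[0,0,0],0],[[0,0,1.4],[0,0,0],0],[[0,0,1.4],[0,0,0],0]]'; done; python3 -m inch '[[[0,0,0.7],[0,0,0],0],[[0,0,1.2],[0,0,0],0],[[0,0,1.2],[0,0,0],0]]'
```

```text
time: 22.1
ee_pos: [0.5773, 0.0226, 0.035]
tcp_rot: [-90.2, -0.3, 13.2]
wrist_force: [0.8, -3.3, 2.0]
opening: -0.0
time: 22.4
ee_pos: [0.577, 0.0238, 0.035]
tcp_rot: [-90.2, -0.3, 13.2]
wrist_force: [0.2, -3.1, 2.8]
opening: 0.0001
```

```bash
python3 -m inch '[[[0,0,0.7],[0,0,0],0],[[0,0,1.2],[0,0,0],0],[[0,0,1.2],[0,0,0],0]]'; python3 -m inch '[[[0,0,0.7],[0,0,0],0],[[0,0,1.2],[0,0,0],0],[[0,0,1.2],[0,0,0],0]]'
```

```text
time: 22.7
ee_pos: [0.5769, 0.0241, 0.0351]
tcp_rot: [-90.3, -0.3, 13.2]
wrist_force: [2.3, -9.1, 2.7]
opening: 0.0001
time: 23.0
ee_pos: [0.5769, 0.0241, 0.0351]
tcp_rot: [-90.4, -0.3, 13.1]
wrist_force: [1.7, -10.4, 1.9]
opening: -0.0002
```

```bash
python3 -m inch '[[[0,0,-15],[0,0,0],0],[[0,0,-35],[0,0,0],0],[[0,-40,-45],[0,0,0],0],[[0,-80,-45],[0,0,0],0],[[0,-120,-80],[0,0,0],0],[[0,-160,-120],[0,0,0],0],[[-100,-160,-170],[0,0,0],0],[[-100,-160,-210],[0,0,0],0],[[-150,-160,-250],[0,0,0],0],[[-150,-160,-250],[0,0,0],0],[[-150,-160,-250],[0,0,0],0],[[-150,-160,-250],[0,0,0],0],[[-150,-160,-250],[0,0,0],0],[[-150,-160,-250],[0,0,0],0],[[-150,-160,-250],[0,0,0],0]]'
python3 - <<'E'
from h import *
q=bot.camera("side"); p=bot.camera("top"); g=p["frame"].astype(int)
inv=lambda w:(pose(JIG)[:2,:2].T@(w[:2]-JIG[:2])*1000).round(1)
m=(g[...,0]>70)&(g[...,0]>2.2*g[...,1])&(g[...,0]>2.2*g[...,2]); m[:,:240]=0; m[:,330:]=0; m[300:]=0; m[:200]=0
ys,xs=np.where(m); J=np.array([inv(at_z(p,(u,v),.06)) for u,v in zip(xs,ys)]); print(len(xs),"jaw top x,y",np.percentile(J,[2,50,98],axis=0).round(1).tolist() if len(xs) else "")
for n in ("spacer_middle","spacer_short","spacer_long","scraper","wrench","spray_can","tape"):
    for r in bot.search_frame(p,n)[:1]: print(n,r["confidence"],np.round(r["box"]))
cv2.imwrite("pics/c8.png",cv2.cvtColor(cv2.resize(np.hstack([p["frame"][190:310,230:350],q["frame"][150:270,250:370]]),(800,400),interpolation=cv2.INTER_CUBIC),cv2.COLOR_RGB2BGR))
V=[r for r in bot.cut_out(p,"spacer_middle")]
for r in V: 
    rc=cv2.minAreaRect(cv2.findNonZero(r["region"].astype(np.uint8))); print(rc, inv(at_z(p,rc[0],.048)))
E
```

```text
time: 24.5
ee_pos: [0.4871, -0.2514, 0.196]
tcp_rot: [-90.4, -0.3, 13.2]
wrist_force: [0.5, -0.1, 0.2]
opening: 0.0004
248 jaw top x,y [[-33.7, -55.1], [-1.2, -43.0], [32.5, -30.2]]
spacer_middle 0.59 [262. 256. 286. 272.]
spacer_long 0.65 [403. 310. 413. 321.]
scraper 0.53 [196. 315. 226. 330.]
spray_can 0.57 [466. 235. 516. 263.]
tape 0.71 [143. 211. 179. 244.]
((271.1153869628906, 263.5769348144531), (9.413575172424316, 21.180543899536133), 78.69007110595703) [-0.6  4. ]
```

View pics/c8.png

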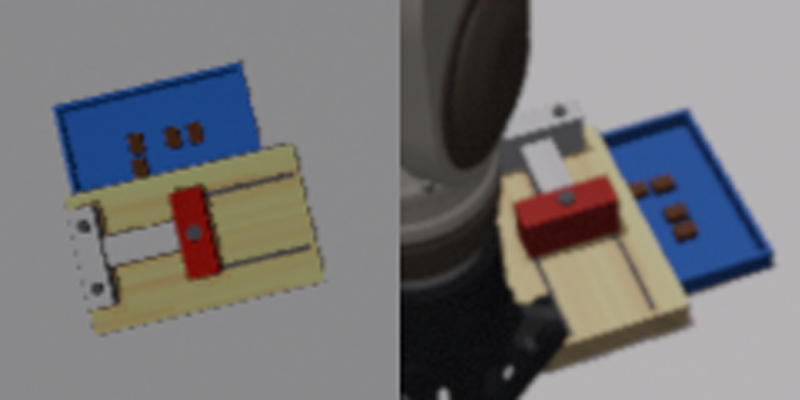

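```bash
python3 -c "
from workcell import bot
print(bot.get_obs()['time'],bot.job_done())"
```

```text
the job is handed in; nothing more can be done
25.0 None
```

I handed the job in at 25.0 s on the robot's clock; no verdict was reported.

- **Chips:** one pass of the scraper took all four into the blue tray. The two cameras together put them at jig x 64–83 mm, y -8 to -59 mm, z about 8–10 mm. They are still in the tray in the last picture.
- **Scraper:** set down upright at about (0.40, 0.26) m, roughly 0.24 m from the jig's origin, and released.
- **Spacer and jaw:** the 60 mm spacer was laid on the bed and released. I then pushed the jaw up with closed fingers until it stopped at about 10 N.
- **Clamp check:** the last top picture puts the jaw face at jig y of about -30 mm, so the jaw value is about 0.055. The spacer sits square between stop and jaw, about 1 mm off the middle across the bed. The arm is clear, with no wrist force to speak of.

Two checks were weak:
- **Spacer position along y:** the network's cut-out put the spacer's centre at y +4 mm, which disagrees with the clamp. It can't be right with the spacer against the stop and the jaw face at -30 mm. The cut-out was also only 21 px long where 60 mm should give about 22.6, so I went by the jaw.
- **Other objects:** the last picture showed the tape and spray can within 3 px of where they started. In that picture the network did not report the wrench or the short spacer, and saw only part of the long one, with the arm over the board. Both wrong-size spacers were in place in the pictures before the jaw was pushed. I didn't check the wrench after the start.

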